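# Restock the valve-part trays, oldest to the front

### The arm

A 6-joint arm with a two-finger parallel gripper is mounted at the origin on the work surface. World frame = base frame: x ahead of the robot, y to its left, z up, the work surface at z = 0. Lengths are in m, angles in degrees, forces in N, time in s.
With the tool pointing down it reaches from about 0.325 to 0.85 m from the base axis. Payload 15.5 kg.
Tool frame: the origin (TCP) lies midway between the tips of the shut fingers; the grasp point (between the pads) lies 19 mm behind it; z points along the fingers, y is the line along which they close (so a half turn about z gives the same grasp; the last joint's range is limited). The gripper opens to 91 mm and grips with 3 to 60 N. Pads are 32 mm wide; open, the fingers measure 118 mm over their backs; the gripper's body (76 mm by 178 mm) begins 60 mm behind the grasp point.
Start: joints at [65.002, 28.281, 77.091, -0, 74.628, -5.472], TCP at [0.209, 0.589, 0.214] pointing down, gripper open.
Joint ranges: [-166.48, 166.48], [-47.26, 123.95], [12.59, 153.08], [-70.14, 250.14], [6.76, 159.57], [-176.63, 176.63]. Speed limits (degrees/s): [108.29, 108.29, 147.25, 172.46, 172.46, 172.46].

### API

Orientations are given as a 3x3 rotation matrix whose columns are the frame's x, y, z axes.
In Python, from bench import ctrl gives the robot as it stands. The module is installed in compiled form; this text tells all that it offers. Calls block until the motion is done:
- ctrl.goto(position, orientation): joint-space move of the TCP to a pose.
- ctrl.move_l(position, vel=0.15, ori=None, contact_N=None): straight line of the TCP; ori=None keeps the orientation; vel is the mean speed in m/s. With contact_N (N) it stops when the force on the tool has changed by that much, and returns True; else False.
- ctrl.movej(angles): joint-space move.
- ctrl.command_gripper(opening): opening from 0.0 (shut) to 1.0 (fully open); the grip force is fixed at half the most; returns when the fingers have stopped.
- ctrl.sleep(seconds).
- ctrl.ik(position, orientation): joint angles nearest the present ones, or None.
- ctrl.read_camera(name): name is "scene" or "top"; returns the picture (420x560x3 uint8, blue, green, red); there is no depth.
- ctrl.camera_params(name): a dict with "fx", "fy", "cx", "cy" (pixels), "pose" (4x4, takes a point from camera to world coordinates). Camera axes: x right, y up, looking along -z (the intrinsics and any distortion apply to the point x, -y, -z); pixel columns grow to the right and rows downward; lengths in m; the calibration is good to about 2 mm. A picture is of the moment at which its call begins. camera_params takes no time and is no camera call.
A pose or a line that the arm cannot do raises ctrl.MotionError and nothing moves.
- ctrl.sign_off(): hands the job in; it is judged then, once.
Readings, each from a call of its own:
- ctrl.current_t(): time.
- ctrl.current_q(): joint angles.
- ctrl.current_dq(): joint speeds.
- ctrl.current_effort(): joint torques, N m.
- ctrl.current_tool_pos(): TCP position.
- ctrl.current_eef_rot(): TCP orientation.
- ctrl.current_contact_force(): force on the tool from outside, world axes, zero at the start.
- ctrl.current_wrist_torque(): the same for the moment, N m.
- ctrl.current_grip_width(): opening from 0.0 (shut) to 1.0 (fully open).
- ctrl.current_grasp_force(): force on a finger pad.
Only numpy, scipy, OpenCV 4.12 (cv2) and the standard library are available. Lean on these libraries where they do the work, as an engineer would, in place of code of your own. Each camera call takes 0.05 s, during which the arm holds its last target. There are 200 camera calls.

### The job

Restock the valve-ball tray and the flanged-bush tray so that the oldest is picked first: in each, bring the one old piece forward to the front lip (within about a centimetre), then stand the new pieces of the same kind and size from the bench behind it - two 50 mm balls in the one, one 54 mm bush in the other - in a single straight row down the middle of the tray, with no more than about a centimetre between neighbours. Every piece is to stand as it stands now, on the flat of its bore or on its flange; leave the smaller ball, the smaller bush and the seat ring where they are.

Things in the scene. Friction and masses are not known exactly. Their poses are not given: they have to be found in the camera images.
- tray_ball: The fixed blue tray (one of three alike on a low board) in which one valve ball stands. Origin: centre of its underside, 18 mm above the bench; +x to its tall back wall, -x to the low front lip with a white card, facing the robot. Floor 3 mm thick. Inside x -95 (lip) to 95, y -56 to 56 mm. Heights above origin: sides 37 mm (front 50 mm: 20), lip 18, back 46; walls 3 to 5 mm thick.
- tray_bush: The tray in which one flanged bush stands at the start; same make, size, origin and axes as tray_ball. (The third such tray, not listed, is full of stacked seat rings, lower than its side walls.)
- ball_old: Dark steel ball for a valve, 50 mm in diameter with a 32 mm bore right through, standing on the flat at one end of the bore, bore upright, 37 mm tall in all, widest (50 mm) at 18.5 mm up, about 0.21 kg. Origin: centre of its underside, z up along the bore. The old one: it stands somewhere on the middle line (within 5 mm) in the rear half of its tray.
- ball_new_a: Dark steel ball for a valve, 50 mm in diameter with a 32 mm bore right through, standing on the flat at one end of the bore, bore upright, 37 mm tall in all, widest (50 mm) at 18.5 mm up, about 0.21 kg. Origin: centre of its underside, z up along the bore. New stock, standing on the bench to the left or right of the trays.
- ball_new_b: Dark steel ball for a valve, 50 mm in diameter with a 32 mm bore right through, standing on the flat at one end of the bore, bore upright, 37 mm tall in all, widest (50 mm) at 18.5 mm up, about 0.21 kg. Origin: centre of its underside, z up along the bore. New stock, the same as ball_new_a and interchangeable with it, standing on the bench to the left or right of the trays.
- bush_old: Bright steel flanged bush standing on its flange: flange 54 mm in diameter and 9 mm thick at the bottom, plain sleeve 38 mm in diameter above it, 48 mm tall in all, 26 mm bore, about 0.31 kg. Origin: centre of its underside, z up. The old one: it stands somewhere on the middle line (within 5 mm) in the rear half of its tray.
- bush_new: Bright steel flanged bush standing on its flange: flange 54 mm in diameter and 9 mm thick at the bottom, plain sleeve 38 mm in diameter above it, 48 mm tall in all, 26 mm bore, about 0.31 kg. Origin: centre of its underside, z up. New stock, standing on the bench to the left or right of the trays.
- small_ball: Not wanted: a smaller valve ball of the same kind, 34 mm in diameter, 25 mm tall, 21 mm bore, standing on the bench among the new stock. Origin: centre of its underside.
- small_bush: Not wanted: a smaller flanged bush, flange 36 mm in diameter, 32 mm tall, standing on the bench among the new stock. Origin: centre of its underside.
- seat_ring: Not wanted: a flat steel seat ring, 54 mm in diameter, 11 mm thick, lying on the bench among the new stock. Origin: centre of its underside.

How it is judged (in metres and radians):
At the end, for the whole second after the job is handed in: In each tray the old piece stands within 15 mm of the front lip, the new ones of its kind behind it in line, gaps up to 15 mm (new balls in either order); all within 15 mm of the middle line, on the floor, upright (0.15 rad), at rest; the three unwanted parts within 30 mm of their start (y of ball_old in the frame of tray_ball between -0.015 and 0.015 m and z of ball_old in the frame of tray_ball between 0 and 0.008 m and angle between each of ball_old, ball_new_a, ball_new_b, bush_old, bush_new's own z axis and vertical below 0.15 rad and linear speed of each of ball_old, ball_new_a, ball_new_b, bush_old, bush_new below 0.02 m/s and y of ball_new_a in the frame of tray_ball between -0.015 and 0.015 m and z of ball_new_a in the frame of tray_ball between 0 and 0.008 m and y of ball_new_b in the frame of tray_ball between -0.015 and 0.015 m and z of ball_new_b in the frame of tray_ball between 0 and 0.008 m and x of ball_old in the frame of tray_ball below -0.055 m and ((x of ball_new_a in the frame of tray_ball above -0.04 m and horizontal distance between ball_old and ball_new_a below 0.065 m and x of ball_new_b in the frame of tray_ball above 0 m and horizontal distance between ball_new_a and ball_new_b below 0.065 m) or (x of ball_new_b in the frame of tray_ball above -0.04 m and horizontal distance between ball_old and ball_new_b below 0.065 m and x of ball_new_a in the frame of tray_ball above 0 m and horizontal distance between ball_new_b and ball_new_a below 0.065 m)) and y of bush_old in the frame of tray_bush between -0.015 and 0.015 m and z of bush_old in the frame of tray_bush between 0 and 0.008 m and y of bush_new in the frame of tray_bush between -0.015 and 0.015 m and z of bush_new in the frame of tray_bush between 0 and 0.008 m and x of bush_old in the frame of tray_bush below -0.053 m and x of bush_new in the frame of tray_bush above -0.035 m and horizontal distance between bush_old and bush_new below 0.069 m and distance of each of small_ball, small_bush, seat_ring from where it was at the start of the episode below 0.03 m); the robot touches nothing.
It fails at once if the small ball, the small bush or the seat ring is moved by more than 30 mm (distance of any of small_ball, small_bush, seat_ring from where it was at the start of the episode above 0.03 m).
It also fails if it takes over 115 s, if anything falls off the work surface, if the arm or the gripper's body presses on something with over 40 N, if the wrist force passes 120 N, or if a joint passes its speed limit or range.

## Working session

There is one attempt and no reset: what is moved stays moved. The work goes in short steps, each a Python script; the robot and the scene stay as the last script left them, time stands still between calls to the robot, and variables do not carry over. Pictures are saved under pics/ and viewed, at most 14 in all, crops included, and the job is handed in when it is done.

```bash
mkdir -p pics
python3 - <<'E'
from bench import ctrl
import cv2,numpy as np
for n in("top","scene"):
    cv2.imwrite(f"pics/{n}0.png",ctrl.read_camera(n)); p=ctrl.camera_params(n); print({k:(np.round(v,4).tolist() if k=="pose" else v) for k,v in p.items()})
E
```

```text
{'fx': 517.2640461612706, 'fy': 517.2640461612706, 'cx': 281.7817724684774, 'cy': 197.894852470946, 'pose': [[0.0061, 0.9737, -0.2279, 0.2228], [-1.0, 0.0057, -0.0021, -0.0064], [-0.0007, 0.2279, 0.9737, 1.3419], [0.0, 0.0, 0.0, 1.0]]}
{'fx': 394.5151322371173, 'fy': 394.5151322371173, 'cx': 278.80000257067184, 'cy': 208.80031374545473, 'pose': [[0.0485, -0.6692, 0.7415, 1.1132], [0.9987, 0.0428, -0.0267, -0.0076], [-0.0139, 0.7419, 0.6704, 0.565], [0.0, 0.0, 0.0, 1.0]]}
```

View pics/top0.png

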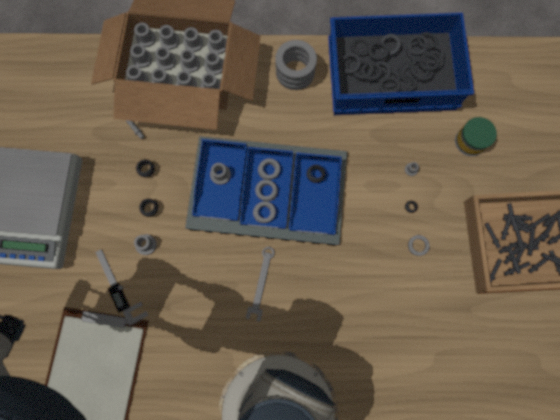

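View pics/scene0.png

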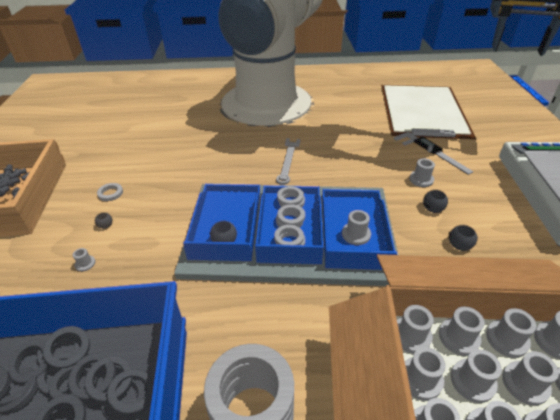

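The top view shows the bush tray on the left with its old bush at (220,173), the ring tray in the middle, and the ball tray on the right with its old ball at (317,173). The new balls are at (145,168) and (149,207), and the new bush is at (145,244). The unwanted parts are on the right, at columns 411–419. I'll enlarge crops for accuracy.

Run:
```python
import cv2
a=cv2.imread("pics/top0.png"); 
c=cv2.resize(a[130:250,185:350],None,fx=4.8,fy=4.8,interpolation=cv2.INTER_CUBIC); cv2.imwrite("pics/c1.png",c)
c=cv2.resize(a[150:262,125:170],None,fx=5,fy=5,interpolation=cv2.INTER_CUBIC)
cv2.imwrite("pics/c2.png",c)
```

```text
(no output)
```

View pics/c1.png

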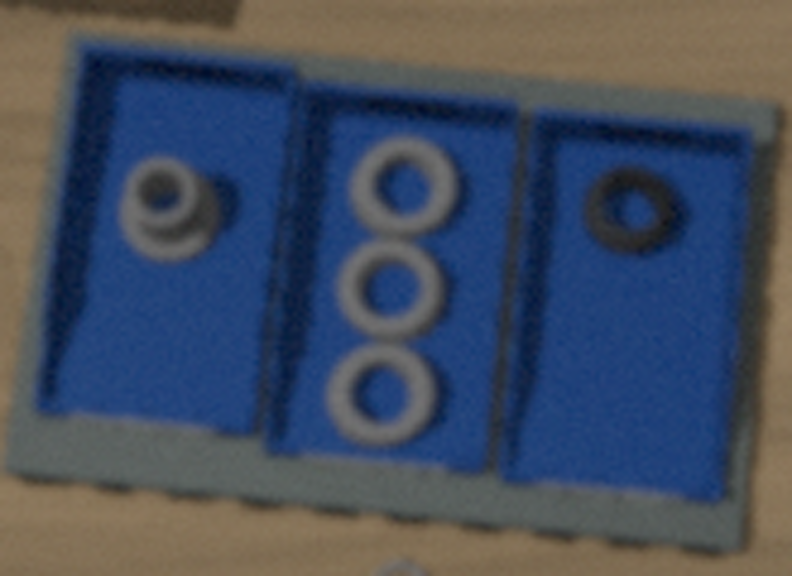

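View pics/c2.png

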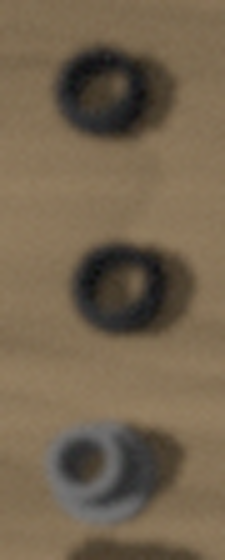

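The crops fix the tray corners and the tops of the pieces. The tray set is yawed by about −5.5°. Next I'll fit the tray poses and back-project the pieces, then check them against the scene camera.

```bash
cat > h.py <<'E'
from bench import ctrl
import numpy as np
from scipy.optimize import least_squares
PT={n:ctrl.camera_params(n) for n in("top","scene")}
def proj(n,P):
    p=PT[n];T=np.linalg.inv(p["pose"]);q=np.atleast_2d(P)@T[:3,:3].T+T[:3,3]
    return np.c_[p["cx"]+p["fx"]*q[:,0]/-q[:,2],p["cy"]-p["fy"]*q[:,1]/-q[:,2]]
def back(n,uv,z):
    p=PT[n];T=np.array(p["pose"]);d=T[:3,:3]@[(uv[0]-p["cx"])/p["fx"],-(uv[1]-p["cy"])/p["fy"],-1]
    return T[:3,3]+d*(z-T[2,3])/d[2]
def tray(t,P):
    c,s=np.cos(t[2]),np.sin(t[2]);return np.atleast_2d(P)@np.array([[c,s,0],[-s,c,0],[0,0,1]])+[t[0],t[1],0.018]
E
cat > m.py <<'E'
from h import *
import cv2
c1=lambda u,v:((u+.5)/4.8-.5+185,(v+.5)/4.8-.5+130)
c2=lambda u,v:((u+.5)/5-.5+125,(v+.5)/5-.5+150)
mod=[[-.099,.06,.018],[-.099,-.06,.018],[.099,.06,.046],[.099,-.06,.046]]
for n,px in dict(bush=[(38,411),(257,433),(78,42),(297,66)],ball=[(503,478),(725,496),(537,110),(752,130)]).items():
    px=np.array([c1(*p) for p in px])
    r=least_squares(lambda t:(proj("top",tray(t,mod))-px).ravel(),[.6,0,0]);t=r.x
    print("tray",n,np.round(t,4).tolist(),np.round(r.fun,1).tolist())
    old=back("top",c1(161,196) if n=="bush" else c1(633,211),.069 if n=="bush" else .0395)
    c,s=np.cos(t[2]),np.sin(t[2]);d=old[:2]-t[:2]
    print(" old",old.round(4),"in tray",round(c*d[0]+s*d[1],4),round(-s*d[0]+c*d[1],4),"scene px",proj("scene",old).round(0))
    print(" scene corners",proj("scene",tray(t,mod)).round(0).tolist())
for n,p,z in(("a",(103,91),.0185),("b",(120,289),.0185),("bush",(86,461),.048)):
    o=back("top",c2(*p),z);print(n,o.round(4),proj("scene",o).round(0))
print(ctrl.current_eef_rot())
E
python3 m.py
```

```text
tray bush [0.5746, 0.1578, -0.0946] [-0.4, -0.2, 0.3, -0.1, 0.0, 0.5, 0.1, -0.1]
 old [0.5919 0.1597 0.069 ] in tray 0.0171 0.0034 scene px [[360. 215.]]
 scene corners [[379.0, 190.0], [322.0, 189.0], [399.0, 251.0], [327.0, 250.0]]
tray ball [0.5397, -0.0907, -0.0832] [-0.3, 0.1, 0.3, 0.5, -0.7, -0.2, 0.8, -0.5]
 old [ 0.5935 -0.0939  0.0395] in tray 0.0538 0.0013 scene px [[223. 233.]]
 scene corners [[260.0, 184.0], [205.0, 183.0], [251.0, 243.0], [183.0, 242.0]]
a [0.6127 0.3609 0.0185] [[464. 238.]]
b [0.5049 0.3448 0.0185] [[436. 201.]]
bush [0.4099 0.3484 0.048 ] [[427. 163.]]
[[-9.42489664e-01  3.34235038e-01 -4.14653787e-04]
 [ 3.34235290e-01  9.42489145e-01 -9.91452264e-04]
 [ 5.94286079e-05 -1.07302544e-03 -9.99999423e-01]]
```

```bash
cat >> h.py <<'E'
TB=(.5746,.1578,-.09); TL=(.5397,-.0907,-.087)
def R(th):
    y=np.array([-np.sin(th),np.cos(th),0]);z=np.array([0,0,-1.]);return np.c_[np.cross(y,z),y,z]
OR=R(-.089); H=.125
def pickplace(src,zs,dst,zd,opening):
    """src,dst xy; zs,zd: TCP heights at grasp and release"""
    if ctrl.current_tool_pos()[2]<H-.01: ctrl.move_l([*ctrl.current_tool_pos()[:2],H])
    ctrl.goto([*src,H],OR); ctrl.command_gripper(opening)
    print("touch",ctrl.move_l([*src,zs],vel=.1,contact_N=10))
    ctrl.command_gripper(0.0); print("grip mm",ctrl.current_grip_width()*91,"F",ctrl.current_grasp_force())
    ctrl.move_l([*src,H],vel=.15); ctrl.goto([*dst,H],OR)
    ctrl.move_l([*dst,zd+.015],vel=.12)
    print("held mm",ctrl.current_grip_width()*91,"land",ctrl.move_l([*dst,zd],vel=.03,contact_N=8),ctrl.current_tool_pos())
    ctrl.command_gripper(opening); ctrl.move_l([*dst,H],vel=.15); print("t",ctrl.current_t())
E
python3 - <<'E'
from h import *
import cv2
pickplace((.5935,-.0939),.0245,tray(TL,[-.065,0,0])[0,:2],.0245,.78)
pickplace((.5919,.1597),.034,tray(TB,[-.063,0,0])[0,:2],.034,.7)
ctrl.goto([.41,.3484,H],OR)
a=ctrl.read_camera("top");cv2.imwrite("pics/t1.png",cv2.resize(a[130:250,120:350],None,fx=3.4,fy=3.4,interpolation=2))
E
```

```text
touch False
grip mm 47.988031518223906 F 30.000892330426723
held mm 47.75669424744751 land True [ 0.47487715 -0.08504564  0.02469668]
t 9.1333
touch False
grip mm 36.91293145080508 F 30.00091016292572
held mm 37.432417728365486 land True [0.51174519 0.16344743 0.03415071]
t 15.925
```

View pics/t1.png

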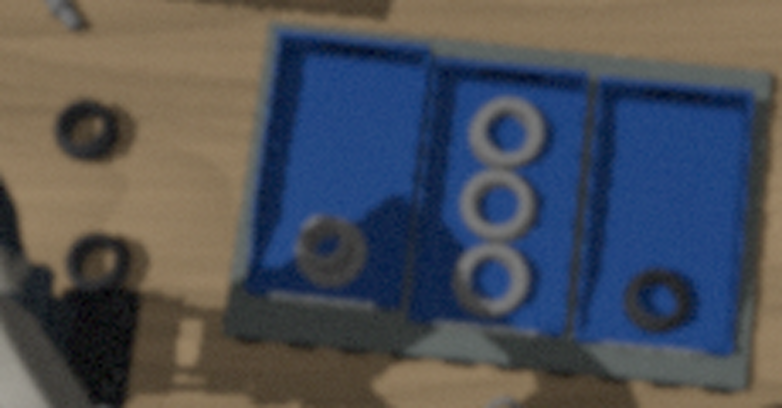

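Both old pieces stand at their lips and on the middle lines: the bush at crop (332,250), the ball at (660,300). Now the new pieces.

Run:
```python
from h import *
import cv2
pickplace((.4099,.3484),.016,tray(TB,[-.003,0,0])[0,:2],.034,.7)
pickplace((.5049,.3448),.0035,tray(TL,[-.010,0,0])[0,:2],.0245,.78)
pickplace((.6127,.3609),.0035,tray(TL,[.045,0,0])[0,:2],.0245,.78)
ctrl.goto([.35,.40,.25],OR)
a=ctrl.read_camera("top");cv2.imwrite("pics/t2.png",a);cv2.imwrite("pics/t2c.png",cv2.resize(a[130:250,185:350],None,fx=4.8,fy=4.8,interpolation=2))
cv2.imwrite("pics/s2.png",ctrl.read_camera("scene"))
```

```text
touch False
grip mm 37.27626004827384 F 30.000919103622437
held mm 37.48720696440264 land True [0.5719235  0.15809568 0.0365043 ]
t 23.475
touch False
grip mm 47.94355300910885 F 30.00084360537585
held mm 47.95892349968311 land True [ 0.52962869 -0.0898338   0.02465564]
t 31.7667
touch False
grip mm 47.7868510413931 F 30.00084630679339
held mm 47.76661675023433 land True [ 0.58436211 -0.094569    0.02469665]
t 40.8917
```

View pics/t2c.png

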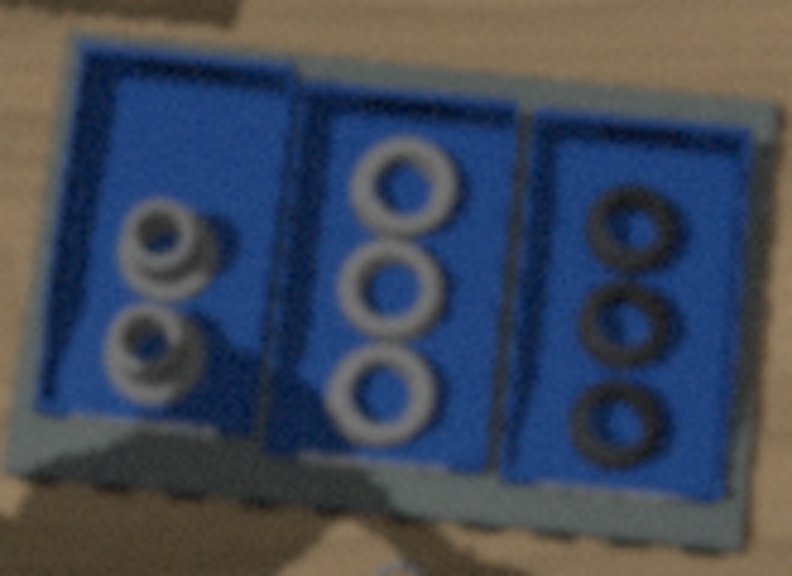

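View pics/s2.png

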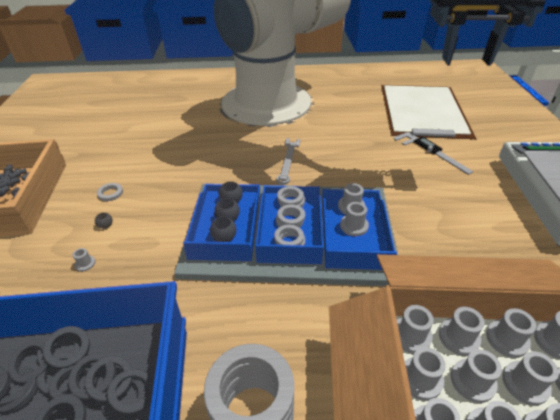

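All pieces appear upright and in line. The bush tops are at crop (150,342) and (161,234), and the ball centres are at (621,424), (627,325) and (634,230). The new bush touched down 2.4 mm early, so I'll check positions in the tray frames.

Run:
```python
from h import *
c1=lambda u,v:((u+.5)/4.8-.5+185,(v+.5)/4.8-.5+130)
for T,z,ps in((TB,.069,[(150,341),(161,235)]),(TB,.0255,[(154,355),(168,250)]),(TL,.0395,[(619,424),(627,325),(634,230)])):
    for p in ps:
        d=back("top",c1(*p),z)[:2]-T[:2];c,s=np.cos(T[2]),np.sin(T[2]);print(z,(c*d[0]+s*d[1]).round(4),(-s*d[0]+c*d[1]).round(4))
```

```text
0.069 -0.0622 -0.0007
0.069 -0.0043 0.0007
0.0255 -0.0604 0.0029
0.0255 -0.0011 0.0026
0.0395 -0.0646 -0.0002
0.0395 -0.0101 -0.0003
0.0395 0.0432 0.0001
```

Run:
```python
import cv2
a=cv2.imread("pics/s2.png");cv2.imwrite("pics/s2c.png",cv2.resize(a[170:270,180:400],None,fx=3.6,fy=3.6,interpolation=2))
```

```text
(no output)
```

View pics/s2c.png

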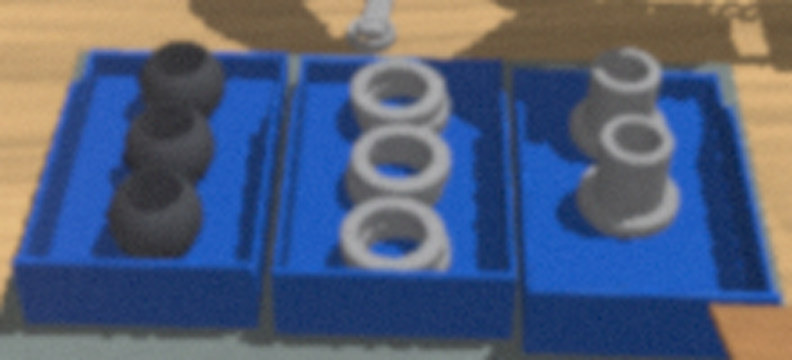

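In the crop, every piece stands flat and upright: the balls at (155,215), (168,145) and (182,85), the bushes at (635,175) and (620,100). Spacings are about 54 mm for the balls and 58 mm for the bushes, well within limits, so I'm handing in.

```bash
python3 -c "
from bench import ctrl
print(ctrl.sign_off(),ctrl.current_t())"
```

```text
the job is handed in; nothing more can be done
the job is handed in; nothing more can be done
```

Both trays are restocked and the job is handed in, though no verdict was returned: by my last camera check each old piece is at its front lip with the new ones in line behind it, all upright and within limits, and I did not touch the three unwanted parts.

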